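Take the cap nut off the cheese grater and hold it up

ROBOT

A 6-joint arm with a two-finger parallel gripper is mounted at the origin on a cart in front of the work surface, level with it; the furniture and walls round the work are solid. World frame = base frame: x ahead of the robot, y to its left, z up, the work surface at z = 0. Lengths are in mm, angles in rad, forces in N, time in s.
With the tool pointing down it reaches from about 350 to 875 mm from the base axis. Payload 4.2 kg.
Tool frame: the origin (TCP) lies on the centre line of the jaws, within the pads' length; the fingertips stand 14 mm ahead of it and the grasp point (between the pads) lies 5 mm behind it (tcp_to_tips is the distance from the TCP to the fingertips, in mm); z points along the fingers, y is the direction in which the jaws open and shut (so a half turn about z gives the same grasp; the last joint's range is limited). The gripper opens to 85 mm and grips with 20 to 120 N. Pads are 22 mm wide; open, the fingers measure 114 mm over their backs; the gripper's body (76 mm by 85 mm) begins 54 mm behind the grasp point. The pads swing forward as they close: fully open they stand 13 mm farther back than shut.
Start: joints at [-1.023, 0.385, 0.008, 0, -1.194, -0.259], TCP at [178.017, -599.09, 245.312] pointing down, gripper open.
Joint ranges: [-3.14, 3.14], [-1.21, 2.06], [-1.07, 1.41], [-3.16, 2.05], [-2.99, -0.16], [-3.1, 3.1]. Speed limits (rad/s): [2.79, 2.79, 3.14, 3.14, 3.14, 3.14].

INTERFACE

Orientations are given as a unit quaternion [x, y, z, w].
In Python, from bench import read_state, get_image, job_done, tcp_to_tips gives the robot as it stands. The module is installed in compiled form; this text tells all that it offers.
- The arm moves only by the tool play_rows, never from a script. Its argument "targets" is a list of rows, each an object of numbers: "gripper": the gripper's target within -1 to 1 (shut at 1, half-way at 0, fully open at -1); "tx", "ty", "tz": the shift along the tool's x, y, z scaled (see below); "spin": the turn about the tool's z scaled (see below). A call has 1 to 12 rows; each row is the pose to reach, as a shift and turn from the pose commanded when the call began, along the tool's axes at that moment; what a row does not reach only later rows make up. The controller multiplies each number of a shift by 0.25 m and each number of a turn by pi/4 rad. A row lasts 1/8 s, in which the tool goes at most 62.5 mm and 10.7 degrees, less where a joint would pass 70% of its speed; a pose out of reach is approached as far as the arm can. A call with a number of a shift or a turn outside -1 to 1 is refused whole. A call with a gripper value outside its range is refused whole. The fingers move at their own pace and stop on an object; the grip force is fixed at half the most. Time passes only in rows, so rows that repeat a pose let the fingers close. It gives the time, the measured TCP pose, the force and the opening at its end, in the units of the state.
- read_state(): the state, without advancing time (a new reading comes with each control period).
- get_image(name): name is "scene" or "top"; returns a dict with "frame" (420x560x3 uint8, red, green, blue), "depth" (420x560 float32, mm along the optical axis (not along the pixel's ray), 0 where there is no reading), "mtx" (3x3 intrinsics, pixels), "k1" (the pictures are not rectified: a ray, as slopes to the right and down, at radius r is drawn at 1 + k1 r^2 times it, then the intrinsics apply), "world_to_cam" (4x4, takes a point from world to camera coordinates). Camera axes: x right, y up, looking along -z (the intrinsics and any distortion apply to the point x, -y, -z); pixel columns grow to the right and rows downward; lengths in mm; the calibration is good to about 2 mm. A picture is of the moment at which its call begins.
- job_done(): hands the job in, once; it reports no verdict.
The state is a dict: "clock": time; "joints": joint angles; "joint_vel": joint speeds; "joint_efforts": joint torques, N m; "position": TCP position; "ee_rot": TCP orientation; "contact_force": force on the tool from outside, world axes, zero at the start; "wrist_torque": the same for the moment, N m; "gripper_width": finger opening in mm.
Only numpy, scipy, OpenCV 4.12 (cv2) and the standard library are available. Lean on these libraries where they do the work, as an engineer would, in place of code of your own. Each camera call takes 0.05 s, during which the arm holds its last target.

TASK

The grating disc has to come out for washing, so its blue cap nut must come off. Swing the steel keeper arm well clear of the nut, find out which way the nut unscrews (its thread may be right-hand or left-hand), unscrew it, and finish while still holding the nut in the gripper, upright, motionless and well clear above the spindle; leave the other things on the counter where they are.

Things in the scene. Friction and masses are not known exactly. Their poses are not given: they have to be found in the camera images.
- grater: compact disc grater fixed to the counter: round white housing 154 mm across, small chute on its -x side, steel grating disc 128 mm across on top with its upper face 70 mm above the counter. Origin: on the counter under the centre of the disc; z up. A post 28 mm thick, 142 mm tall, stands 84 mm from the centre on its +x side and carries the keeper arm
- keeper (a joint): keeper arm, a flat steel bar 22 mm wide on a vertical hinge at the post, 122 to 138 mm above the counter, over the nut. Rad: 0 = across the nut with its knob at the grater's -x side; grows as the knob swings counterclockwise seen from above, by the grater's -y side on towards +x; stop at 2.2. Turns stiffly (0.06 N m), stays where it is left. The nut is free to reach from about 1.4 on
- keeper_knob (a point): middle of the black round knob on the keeper's free end, 25 mm thick, reaching from 21 mm below this point (narrow neck in the lowest 10 mm) to 11 mm above it; 159 mm above the counter, 128 mm from the hinge axis. It can be gripped from above or pushed
- hub (a point): centre of the disc's upper face, 70 mm above the counter, on the axis of spindle and seated nut; axes as the grater's. The spindle stands 20 mm above it inside the nut. Its quick thread is left- or right-hand, differently each time, and this does not show: one way the nut stops hard at about 0.3 rad, the other way it turns easily and rises 5 mm
- nut: blue cap nut with 12 broad ribs, 54 mm across, 42 mm tall, closed top with grey disc and one white mark on its +x side, about 0.12 kg. Origin: centre of its underside, z up. Seated on the disc, finger-tight, with 1 mm of sideways play. Turned the right way it is held down until about 1 rad, lifts straight off between 1.2 and 1.9 rad, and meets an end stop at about 2 rad
- bowl: bystander: empty steel bowl, 116 mm across the rim, 48 mm tall; origin at the centre of its underside
- half_wheel_1: bystander: half cheese, 74 x 146 x 36 mm, lying on a whole one to the right of the grater; origin under its middle

How it is judged (in metres and radians):
On the way, in this order (a step that is already met when the one before it is completed fails the run):
1. the keeper arm is swung clear of the nut, which is still seated (value of joint keeper above 1.2 rad and z of nut in the frame of grater below 0.085 m), for 0.2 s.
2. the nut is unscrewed and off the spindle (value of joint keeper above 1.2 rad and z of nut in the frame of grater above 0.105 m and contact force between the fingers and nut above 1 N), for 0.2 s.
At the end, for the whole second after the job is handed in: the nut is held between the fingers (over 1 N), upright within 20 degrees and still (under 3 cm/s), its underside more than 140 mm above the counter, which is over 4 cm above the tip of the spindle, touching no part of the grater; the keeper arm is still swung out by more than 1.2 rad (height (world z) of nut above 0.14 m and contact force between the fingers and nut above 1 N and contact force between nut and grater below 0.2 N and angle between nut's own z axis and vertical below 0.35 rad and linear speed of nut below 0.03 m/s and value of joint keeper above 1.2 rad); the arm keeps its last pose, push and grip.
It fails at once if another thing on the counter is shifted by more than 25 mm (distance of any of bowl, half_wheel_1 from where it was at the start of the episode above 0.025 m).
It also fails if it takes over 58 s, if anything falls off the work surface, if the arm or the gripper's body presses on something with over 40 N, if the wrist force passes 120 N, or if a joint passes its speed limit or range.

## Working session

There is one attempt and no reset: what is moved stays moved. The work goes in short steps, Python scripts to look and compute and a tool call to move; the robot and the scene stay as the last step left them, time stands still between calls to the robot, and variables do not carry over. Pictures are saved under pics/ and viewed, and the job is handed in when it is done.

Besides the shell and the picture viewer there is one more tool, called after ">>>" as name(argument=value, ...), one argument or row to a line, values as JSON. play_rows: Moves the arm, as the interface text tells. Its arguments: {"type":"object","properties":{"targets":{"type":"array","items":{"type":"object","properties":{"gripper":{"type":"number"},"tx":{"type":"number","minimum":-1,"maximum":1},"ty":{"type":"number","minimum":-1,"maximum":1},"tz":{"type":"number","minimum":-1,"maximum":1},"spin":{"type":"number","minimum":-1,"maximum":1}}}}},"required":["targets"]}

```bash
mkdir -p pics
cat > h.py <<'E'
import numpy as np, cv2
from bench import read_state, get_image, job_done, tcp_to_tips
def ray(im,u,v):
    K=im["mtx"]; k=im["k1"]
    d=np.array([(u-K[0,2])/K[0,0],(v-K[1,2])/K[1,1]]); s=d.copy()
    for _ in range(30): s=d/(1+k*(s@s))
    return np.array([s[0],-s[1],-1.0])
def px(im,u,v,z=None):
    T=np.linalg.inv(im["world_to_cam"]); r=ray(im,u,v)
    o=T[:3,3]; d=T[:3,:3]@r
    if z is None: return o+d*float(im["depth"][int(round(v)),int(round(u))])
    return o+d*(z-o[2])/d[2]
def proj(im,p):
    c=im["world_to_cam"]@np.append(p,1); s=np.array([c[0],-c[1]])/-c[2]
    s=s*(1+im["k1"]*(s@s)); return im["mtx"][:2,:2]@s+im["mtx"][:2,2]
def save(im,n,box=None,f=1):
    a=im["frame"][:,:,::-1]
    if box: a=a[box[1]:box[3],box[0]:box[2]]
    cv2.imwrite("pics/"+n,cv2.resize(a,None,fx=f,fy=f,interpolation=cv2.INTER_CUBIC))
E
python3 - <<'E'
from h import *
import pickle
for n in("scene","top"):
    im=get_image(n); save(im,n+"0.png"); pickle.dump(im,open(n+"0.pkl","wb"))
print(read_state(),tcp_to_tips)
E
```

```text
{'clock': 0.1, 'joints': array([-1.02338213e+00,  3.85469828e-01,  6.75936549e-03, -4.67825052e-04,
       -1.19398769e+00, -2.58621304e-01]), 'joint_vel': array([ 0.000278  , -0.00134961,  0.00258485,  0.00276548, -0.00135845,
       -0.00116692]), 'joint_efforts': array([-6.25917091e-04, -3.93318844e+01,  1.88929600e+01,  4.19802010e+00,
       -2.58137210e-03,  4.06649487e-07]), 'position': array([ 177.89390359, -598.62972846,  244.33078126]), 'ee_rot': array([-1.43809737e-01,  9.89604875e-01,  9.59999585e-04, -1.72943947e-04]), 'contact_force': array([-0.29487317,  0.17009861,  0.70990464]), 'wrist_torque': array([ 0.01516485, -0.02749242,  0.03779447]), 'gripper_width': 85.67970942186234} 14.0
```

View pics/scene0.png

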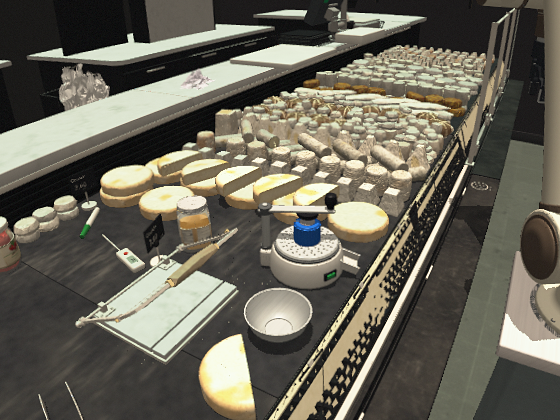

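View pics/top0.png

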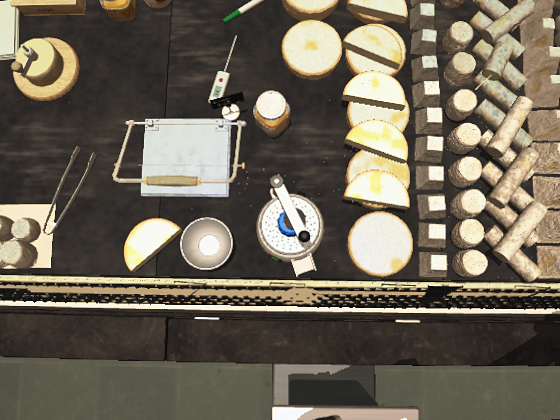

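Run:
```python
from h import *
import pickle
im=pickle.load(open("top0.pkl","rb")); save(im,"t1.png",(230,160,430,310),4)
print(im["mtx"],im["k1"],np.linalg.inv(im["world_to_cam"]).round(3))
print(proj(im,[0,0,0]),proj(im,[500,0,0]),proj(im,[500,100,0]))
im=pickle.load(open("scene0.pkl","rb")); save(im,"s1.png",(220,170,420,320),4)
print(np.linalg.inv(im["world_to_cam"]).round(3))
```

```text
[[521.54303524   0.         280.80914982]
 [  0.         521.54303524 208.92978832]
 [  0.           0.           1.        ]] -0.05514509865273401 [[ 1.500000e-02  9.850000e-01 -1.750000e-01  3.784210e+02]
 [-1.000000e+00  1.200000e-02 -1.700000e-02  1.266480e+02]
 [-1.500000e-02  1.750000e-01  9.840000e-01  1.185095e+03]
 [ 0.000000e+00  0.000000e+00  0.000000e+00  1.000000e+00]]
[345.44899403 480.48376944] [344.90183036 248.09753307] [300.96457627 247.53631436]
[[-8.64000e-01  2.42000e-01 -4.42000e-01  2.16485e+02]
 [-5.04000e-01 -4.41000e-01  7.43000e-01  7.66459e+02]
 [-1.50000e-02  8.64000e-01  5.03000e-01  5.51113e+02]
 [ 0.00000e+00  0.00000e+00  0.00000e+00  1.00000e+00]]
```

View pics/t1.png

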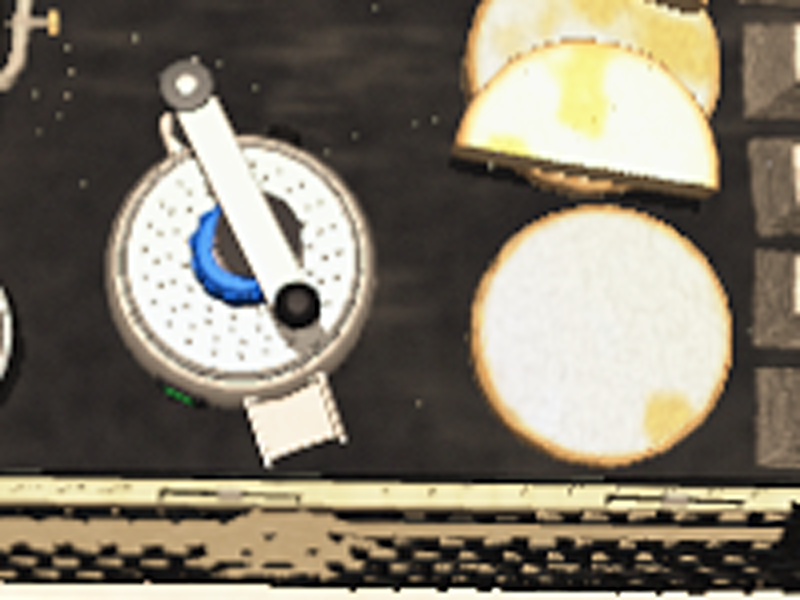

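View pics/s1.png

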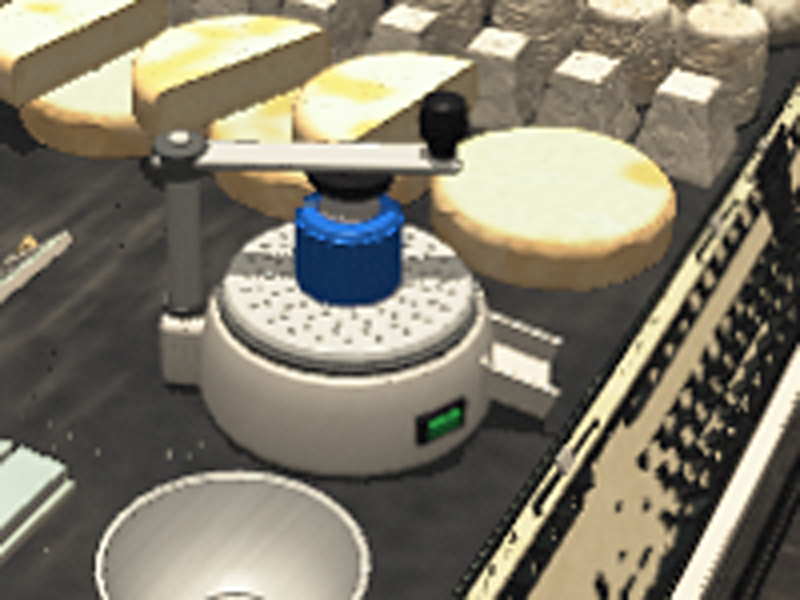

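Run:
```python
from h import *
import pickle
im=pickle.load(open("top0.pkl","rb"))
f=lambda a,b,z:px(im,230+a/4-.4,160+b/4-.4,z)
post=f(187,83,142);knob=f(297,303,170);disc=f(241,255,70)
print(post,knob,disc)
for n,p in(("post",f(187,83,None)),("knob",f(297,303,None)),("disc",f(200,320,None))):print(n,p)
b=px(im,208,240,48);print("bowl",b)
print(np.linalg.norm((post-knob)[:2]),np.linalg.norm((post-disc)[:2]))
print(np.arctan2(*(post-disc)[1::-1]),np.arctan2(*(post-knob)[1::-1]))
print("halfcheese",f(455,150,None),f(718,190,None),f(590,45,None),"whole",f(600,330,None),f(475,330,None))
print("rail",f(300,490,None),f(300,580,None))
```

```text
[622.98366453 154.82370087 142.        ] [506.57266302  98.37654097 170.        ] [544.91088606 126.02175642  70.        ]
post [622.39438803 154.75581111 144.5133535 ]
knob [506.42732645  98.40860371 171.15122135]
disc [509.49640544 147.65610656  68.4926122 ]
bowl [508.8581681  305.46969065  48.        ]
129.3746618762955 83.21604859444118
0.3534221366530314 0.4514910817093054
halfcheese [609.09861458   7.63268706  45.64861201] [ 596.82979246 -149.0779665    -0.76581295] [665.21988983 -65.28490688  65.13017194] whole [510.70650887 -73.23305258  34.612078  ] [510.3409141   -4.48419483  30.4244422 ]
rail [422.0733599   91.05099484  -2.76072203] [371.54098306  88.49488355 -74.17949482]
```

```bash
cat >> h.py <<'E'
from scipy.spatial.transform import Rotation as Ro
def plan(pts,s=None):
    """pts: list of (x,y,z,yaw of tool y or None) -> tx ty tz spin from the current pose"""
    s=s or read_state(); R=Ro.from_quat(s["ee_rot"]).as_matrix()
    y0=np.arctan2(R[1,1],R[0,1])
    for p in pts:
        d=R.T@(np.array(p[:3])-s["position"])/250
        sp=0 if p[3] is None else -((p[3]-y0+np.pi/2)%np.pi-np.pi/2)/(np.pi/4)
        print("tx %.3f ty %.3f tz %.3f spin %.3f"%(*d,sp))
    print("yaw",y0,"pos",s["position"].round(1),"j",s["joints"].round(2),"w",s["gripper_width"],"F",s["contact_force"].round(1),"t",s["clock"])
E
python3 -c "
from h import *
plan([(506.5,98.4,230,2.02)])"
```

```text
tx -2.054 ty 2.299 tz 0.062 spin -0.204
yaw 1.8594166048293665 pos [ 177.9 -598.6  244.3] j [-1.02  0.39  0.01 -0.   -1.19 -0.26] w 85.67970942186234 F [-0.3  0.2  0.7] t 0.1
```

>>> play_rows(
  targets=[
    {"gripper": -1, "tx": -0.17, "ty": 0.19},
    {"gripper": -1, "tx": -0.34, "ty": 0.38},
    {"gripper": -1, "tx": -0.5, "ty": 0.57},
    {"gripper": -1, "tx": -0.68, "ty": 0.766},
    {"gripper": -1, "tx": -0.83, "ty": 0.93},
    {"gripper": -1, "tx": -0.83, "ty": 0.93},
    {"gripper": -1, "tx": -0.83, "ty": 0.93},
  ],
)

```text
invalid input
```

>>> play_rows(
  targets=[
    {"gripper": -1, "tx": -0.17, "ty": 0.19},
    {"gripper": -1, "tx": -0.34, "ty": 0.38},
    {"gripper": -1, "tx": -0.5, "ty": 0.57},
    {"gripper": -1, "tx": -0.68, "ty": 0.766},
    {"gripper": -1, "tx": -0.83, "ty": 0.93},
    {"gripper": -1, "tx": -0.83, "ty": 0.93},
    {"gripper": -1, "tx": -0.83, "ty": 0.93},
  ],
)

```text
invalid input
```

```bash
python3 -c "
from h import *
plan([(506.5,98.4,230,2.02)])"
```

```text
tx -2.054 ty 2.299 tz 0.062 spin -0.204
yaw 1.8594166048293665 pos [ 177.9 -598.6  244.3] j [-1.02  0.39  0.01 -0.   -1.19 -0.26] w 85.67970942186234 F [-0.3  0.2  0.7] t 0.1
```

Probably every field is required.

>>> play_rows(
  targets=[
    {"gripper": -1, "tx": -0.17, "ty": 0.19, "tz": 0, "spin": 0},
    {"gripper": -1, "tx": -0.34, "ty": 0.38, "tz": 0, "spin": 0},
    {"gripper": -1, "tx": -0.5, "ty": 0.57, "tz": 0, "spin": 0},
    {"gripper": -1, "tx": -0.68, "ty": 0.76, "tz": 0, "spin": 0},
    {"gripper": -1, "tx": -0.83, "ty": 0.93, "tz": 0, "spin": 0},
    {"gripper": -1, "tx": -0.83, "ty": 0.93, "tz": 0, "spin": 0},
    {"gripper": -1, "tx": -0.83, "ty": 0.93, "tz": 0, "spin": 0},
  ],
)

```text
clock: 0.98
position: [310.8, -317.0, 245.3]
ee_rot: [-0.144, 0.99, -0.0, -0.0]
contact_force: [-1.6, 0.1, 1.0]
gripper_width: 85.4
```

>>> play_rows(
  targets=[
    {"gripper": -1, "tx": -0.17, "ty": 0.19, "tz": 0, "spin": 0},
    {"gripper": -1, "tx": -0.34, "ty": 0.38, "tz": 0, "spin": 0},
    {"gripper": -1, "tx": -0.5, "ty": 0.57, "tz": 0, "spin": 0},
    {"gripper": -1, "tx": -0.68, "ty": 0.76, "tz": 0, "spin": 0},
    {"gripper": -1, "tx": -0.83, "ty": 0.93, "tz": 0, "spin": 0},
    {"gripper": -1, "tx": -0.83, "ty": 0.93, "tz": 0, "spin": 0},
    {"gripper": -1, "tx": -0.83, "ty": 0.93, "tz": 0, "spin": 0},
  ],
)

```text
clock: 1.85
position: [443.2, -36.3, 244.7]
ee_rot: [-0.143, 0.99, -0.0, -0.001]
contact_force: [-0.4, -1.0, 0.3]
gripper_width: 85.7
```

```bash
python3 -c "
from h import *
plan([(506.5,98.4,220,2.02)])"
```

```text
tx -0.395 ty 0.445 tz 0.098 spin -0.207
yaw 1.8576871630576282 pos [443.2 -36.3 244.7] j [ 0.29  0.07 -0.41 -0.   -1.09 -1.57] w 85.65258736449337 F [-0.4 -1.   0.3] t 1.85
```

>>> play_rows(
  targets=[
    {"gripper": -1, "tx": -0.17, "ty": 0.19, "tz": 0.02, "spin": -0.2},
    {"gripper": -1, "tx": -0.33, "ty": 0.37, "tz": 0.04, "spin": -0.2},
    {"gripper": -1, "tx": -0.395, "ty": 0.445, "tz": 0.1, "spin": -0.2},
    {"gripper": -1, "tx": -0.395, "ty": 0.445, "tz": 0.1, "spin": -0.2},
    {"gripper": -1, "tx": -0.395, "ty": 0.445, "tz": 0.1, "spin": -0.2},
  ],
)

```text
clock: 2.48
position: [505.9, 97.8, 220.2]
ee_rot: [-0.22, 0.975, -0.0, -0.001]
contact_force: [-0.6, -0.3, -0.1]
gripper_width: 85.8
```

```bash
python3 -c "
from h import *
plan([(506.5,98.4,158,2.02)])
im=get_image('scene');save(im,'s2.png',(220,100,420,320),2.7)"
```

```text
tx -0.004 ty 0.001 tz 0.249 spin -0.007
yaw 2.014474651538929 pos [505.9  97.8 220.2] j [ 0.51  0.22 -0.3   0.   -1.06 -1.63] w 85.75413903545082 F [-0.6 -0.3 -0.1] t 2.475
```

View pics/s2.png

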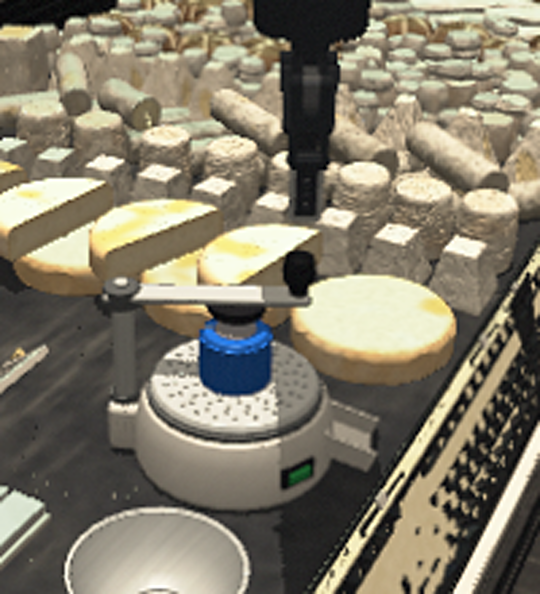

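The gripper is directly above the knob (picture px ~(300,270)). I'll descend and grip it.

>>> play_rows(
  targets=[
    {"gripper": -1, "tx": -0.004, "ty": 0, "tz": 0.12, "spin": 0},
    {"gripper": -1, "tx": -0.004, "ty": 0, "tz": 0.2, "spin": 0},
    {"gripper": -1, "tx": -0.004, "ty": 0, "tz": 0.25, "spin": 0},
    {"gripper": -1, "tx": -0.004, "ty": 0, "tz": 0.25, "spin": 0},
    {"gripper": 0.7, "tx": -0.004, "ty": 0, "tz": 0.25, "spin": 0},
    {"gripper": 0.7, "tx": -0.004, "ty": 0, "tz": 0.25, "spin": 0},
    {"gripper": 0.7, "tx": -0.004, "ty": 0, "tz": 0.25, "spin": 0},
    {"gripper": 0.7, "tx": -0.004, "ty": 0, "tz": 0.25, "spin": 0},
    {"gripper": 0.7, "tx": -0.004, "ty": 0, "tz": 0.25, "spin": 0},
  ],
)

```text
clock: 3.65
position: [507.5, 100.0, 158.5]
ee_rot: [-0.221, 0.975, -0.0, 0.0]
contact_force: [-2.3, -1.4, 4.7]
gripper_width: 21.7
```

```bash
python3 -c "
from h import *
s=read_state()
H=np.array([623,154.8]);p=s['position'];r=p[:2]-H;print(np.linalg.norm(r))
a0=np.arctan2(r[1],r[0]);R=np.linalg.norm(r)
plan([(*(H+R*np.array([np.cos(a0+d),np.sin(a0+d)])),158,2.014+d) for d in np.arange(1,11)*.075])
"
```

```text
127.832917860648
tx -0.001 ty -0.038 tz 0.002 spin -0.092
tx -0.005 ty -0.076 tz 0.002 spin -0.187
tx -0.013 ty -0.114 tz 0.002 spin -0.283
tx -0.022 ty -0.151 tz 0.002 spin -0.378
tx -0.035 ty -0.187 tz 0.002 spin -0.474
tx -0.050 ty -0.223 tz 0.002 spin -0.569
tx -0.068 ty -0.257 tz 0.002 spin -0.665
tx -0.088 ty -0.289 tz 0.002 spin -0.760
tx -0.111 ty -0.320 tz 0.002 spin -0.856
tx -0.136 ty -0.349 tz 0.002 spin -0.951
yaw 2.017017933525965 pos [507.5 100.  158.5] j [ 0.51  0.29 -0.38  0.   -0.91 -1.63] w 21.6847794648753 F [-2.3 -1.4  4.7] t 3.65
```

>>> play_rows(
  targets=[
    {"gripper": 0.7, "tx": -0.001, "ty": -0.038, "tz": 0, "spin": -0.095},
    {"gripper": 0.7, "tx": -0.005, "ty": -0.076, "tz": 0, "spin": -0.19},
    {"gripper": 0.7, "tx": -0.013, "ty": -0.114, "tz": 0, "spin": -0.285},
    {"gripper": 0.7, "tx": -0.022, "ty": -0.151, "tz": 0, "spin": -0.38},
    {"gripper": 0.7, "tx": -0.035, "ty": -0.187, "tz": 0, "spin": -0.475},
    {"gripper": 0.7, "tx": -0.05, "ty": -0.223, "tz": 0, "spin": -0.57},
    {"gripper": 0.7, "tx": -0.068, "ty": -0.257, "tz": 0, "spin": -0.665},
    {"gripper": 0.7, "tx": -0.088, "ty": -0.289, "tz": 0, "spin": -0.76},
    {"gripper": 0.7, "tx": -0.111, "ty": -0.32, "tz": 0, "spin": -0.855},
    {"gripper": 0.7, "tx": -0.136, "ty": -0.349, "tz": 0, "spin": -0.95},
    {"gripper": 0.7, "tx": -0.136, "ty": -0.349, "tz": 0, "spin": -0.95},
  ],
)

```text
clock: 5.03
position: [576.6, 36.6, 158.5]
ee_rot: [-0.562, 0.827, -0.0, 0.001]
contact_force: [-1.6, 3.5, 5.3]
gripper_width: 21.5
```

```bash
python3 -c "
from h import *
s=read_state()
H=np.array([623,154.8]);p=s['position'];r=p[:2]-H;print(np.linalg.norm(r))
a0=np.arctan2(r[1],r[0]);R=128
plan([(*(H+R*np.array([np.cos(a0+d),np.sin(a0+d)])),158,2.76+d) for d in np.arange(1,11)*.075])
"
```

```text
127.01991680672486
tx 0.002 ty -0.038 tz 0.002 spin -0.091
tx -0.002 ty -0.077 tz 0.002 spin -0.187
tx -0.009 ty -0.114 tz 0.002 spin -0.282
tx -0.020 ty -0.151 tz 0.002 spin -0.378
tx -0.032 ty -0.187 tz 0.003 spin -0.473
tx -0.048 ty -0.222 tz 0.003 spin -0.569
tx -0.066 ty -0.256 tz 0.003 spin -0.664
tx -0.087 ty -0.289 tz 0.003 spin -0.760
tx -0.110 ty -0.319 tz 0.003 spin -0.855
tx -0.135 ty -0.348 tz 0.003 spin -0.951
yaw 2.763417995133261 pos [576.6  36.6 158.5] j [ 0.34  0.38 -0.23 -0.   -0.95 -0.72] w 21.549279733509717 F [-1.6  3.5  5.3] t 5.025
```

>>> play_rows(
  targets=[
    {"gripper": 0.7, "tx": 0.0, "ty": -0.038, "tz": 0, "spin": -0.095},
    {"gripper": 0.7, "tx": -0.003, "ty": -0.077, "tz": 0, "spin": -0.19},
    {"gripper": 0.7, "tx": -0.01, "ty": -0.114, "tz": 0, "spin": -0.285},
    {"gripper": 0.7, "tx": -0.021, "ty": -0.151, "tz": 0, "spin": -0.38},
    {"gripper": 0.7, "tx": -0.033, "ty": -0.187, "tz": 0, "spin": -0.475},
    {"gripper": 0.7, "tx": -0.049, "ty": -0.222, "tz": 0, "spin": -0.57},
    {"gripper": 0.7, "tx": -0.067, "ty": -0.256, "tz": 0, "spin": -0.665},
    {"gripper": 0.7, "tx": -0.088, "ty": -0.289, "tz": 0, "spin": -0.76},
    {"gripper": 0.7, "tx": -0.111, "ty": -0.319, "tz": 0, "spin": -0.855},
    {"gripper": 0.7, "tx": -0.136, "ty": -0.348, "tz": 0, "spin": -0.95},
    {"gripper": 0.7, "tx": -0.162, "ty": -0.375, "tz": 0, "spin": -1},
    {"gripper": 0.7, "tx": -0.162, "ty": -0.375, "tz": 0, "spin": -1},
  ],
)

```text
clock: 6.52
position: [677.3, 41.2, 158.5]
ee_rot: [0.836, -0.549, -0.001, -0.001]
contact_force: [-4.8, 5.0, 6.8]
gripper_width: 21.8
```

>>> play_rows(
  targets=[
    {"gripper": -0.3, "tx": 0, "ty": 0, "tz": 0, "spin": 0},
    {"gripper": -0.3, "tx": 0, "ty": 0, "tz": 0, "spin": 0},
    {"gripper": -0.3, "tx": 0, "ty": 0, "tz": 0, "spin": 0},
    {"gripper": -0.5, "tx": 0, "ty": 0, "tz": -0.15, "spin": 0},
    {"gripper": -1, "tx": 0, "ty": 0, "tz": -0.3, "spin": 0},
    {"gripper": -1, "tx": 0, "ty": 0, "tz": -0.3, "spin": 0},
  ],
)

```text
clock: 7.28
position: [679.5, 38.8, 237.0]
ee_rot: [0.835, -0.55, 0.003, -0.003]
contact_force: [-0.0, 0.2, -0.6]
gripper_width: 85.5
```

```bash
python3 -c "
from h import *
plan([])
im=get_image('scene');save(im,'s3.png',(220,100,420,320),2.7)
im=get_image('top');save(im,'t3.png',(230,140,430,290),4)
import pickle;pickle.dump(im,open('t3.pkl','wb'))"
```

```text
yaw -2.7353612551292654 pos [679.5  38.8 237. ] j [ 0.29  0.48  0.14  0.   -1.22  0.11] w 85.51026594547572 F [-0.   0.2 -0.6] t 7.275
```

View pics/s3.png

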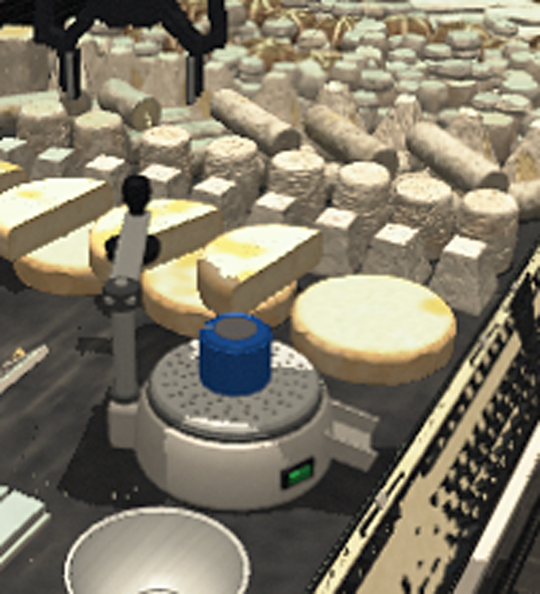

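View pics/t3.png

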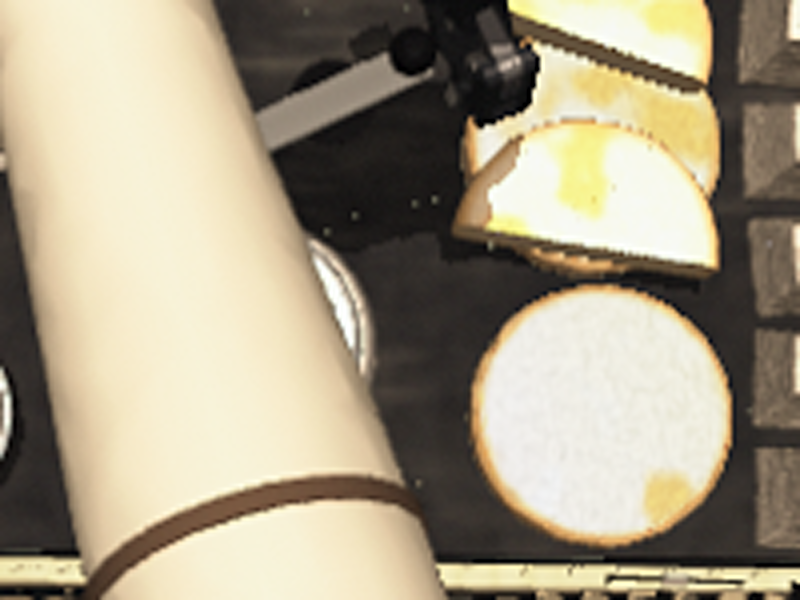

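Keeper is swung to ~1.65 rad (knob at crop (137,195)); the nut is exposed with its grey top at (236,328). Measuring the nut.

```bash
python3 -c "
from h import *
im=get_image('scene');save(im,'s4.png',(270,190,340,270),8)
u,v=220+236/2.7-.3,100+328/2.7-.3
print(px(im,u,v,112),px(im,u,v))
# top grey disc via depth: points near z 112
M=im['depth'];P=[]
for v in range(205,245):
  for u in range(285,330):
    if M[v,u]>0:
      p=px(im,u,v)
      if 108<p[2]<118: P.append(p)
P=np.array(P);print(len(P),P.mean(0),P.min(0),P.max(0),(P.min(0)+P.max(0))/2)
print(proj(im,[545,126,112]))
"
```

```text
[540.54341218 123.48698442 112.        ] [539.73778693 125.08544528 113.0916588 ]
315 [537.11991392 130.30678279 112.24385236] [512.38053242 100.01263995 108.05240253] [565.65520537 152.95028824 115.55640718] [539.0178689  126.48146409 111.80440485]
[304.50376337 221.1954316 ]
```

View pics/s4.png

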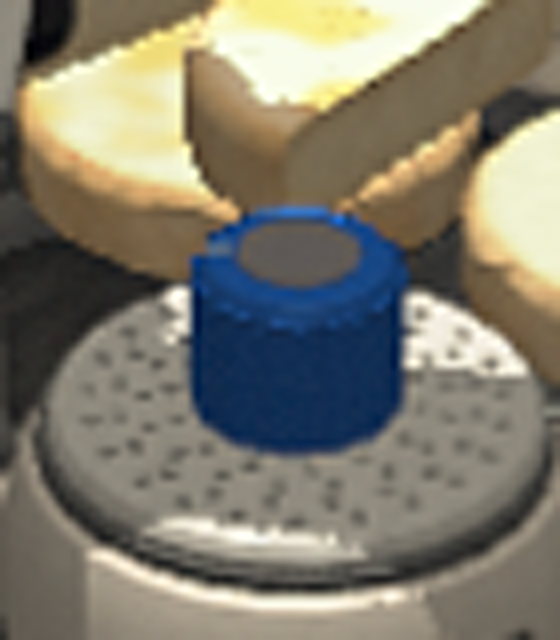

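```bash
python3 -c "
from h import *
plan([(640,-110,240,None)])"
```

```text
tx 0.488 ty 0.371 tz -0.033 spin 0.000
yaw -2.735706561403566 pos [677.1  38.7 231.7] j [ 0.29  0.49  0.13 -0.   -1.22  0.11] w 85.52838153996692 F [-0.4 -0.2  0. ] t 7.425
```

>>> play_rows(
  targets=[
    {"gripper": -1, "tx": 0.16, "ty": 0.12, "tz": -0.03, "spin": 0},
    {"gripper": -1, "tx": 0.32, "ty": 0.24, "tz": -0.03, "spin": 0},
    {"gripper": -1, "tx": 0.48, "ty": 0.36, "tz": -0.03, "spin": 0},
    {"gripper": -1, "tx": 0.48, "ty": 0.36, "tz": -0.03, "spin": 0},
  ],
)

```text
clock: 7.92
position: [640.9, -110.0, 238.8]
ee_rot: [0.834, -0.552, -0.001, 0.001]
contact_force: [-0.1, 0.3, 0.0]
gripper_width: 85.6
```

```bash
python3 -c "
from h import *
im=get_image('top');save(im,'t5.png',(240,170,330,240),8)
import pickle;pickle.dump(im,open('t5.pkl','wb'))"
```

```text
(no output)
```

View pics/t5.png

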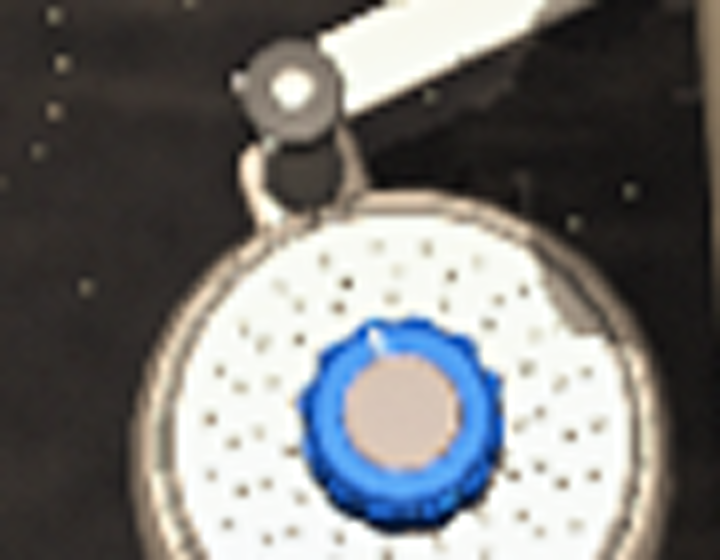

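```bash
python3 -c "
from h import *
import pickle;im=pickle.load(open('t5.pkl','rb'))
f=lambda a,b,z=None:px(im,240+a/8-.44,170+b/8-.44,z)
print(f(403,411,112),f(403,411),f(375,337,112),f(293,89,144))
c=f(403,411,112)
plan([(543.6,125,238,.47+np.pi),(543.6,125,95,.47+np.pi)])"
```

```text
[543.72179596 125.92944157 112.        ] [543.3699104  125.93097124 114.28436672] [563.16235845 133.46837829 112.        ] [621.80705451 155.09602361 144.        ]
tx -1.013 ty -0.007 tz 0.005 spin -0.085
tx -1.012 ty -0.008 tz 0.577 spin -0.085
yaw -2.7380242353576656 pos [ 641.5 -108.4  238.9] j [ 0.08  0.43  0.07 -0.   -1.21  0.32] w 85.73248216253702 F [ 0.3 -0.1  1.2] t 7.975
```

>>> play_rows(
  targets=[
    {"gripper": -1, "tx": -0.25, "ty": 0, "tz": 0, "spin": 0},
    {"gripper": -1, "tx": -0.5, "ty": 0, "tz": 0, "spin": 0},
    {"gripper": -1, "tx": -0.75, "ty": 0, "tz": 0, "spin": 0},
    {"gripper": -1, "tx": -1, "ty": 0, "tz": 0, "spin": 0},
    {"gripper": -1, "tx": -1, "ty": 0, "tz": 0, "spin": 0},
    {"gripper": -1, "tx": -1, "ty": 0, "tz": 0, "spin": 0},
  ],
)

```text
clock: 8.72
position: [543.3, 123.7, 239.8]
ee_rot: [0.836, -0.549, -0.0, 0.0]
contact_force: [0.5, -1.1, 0.3]
gripper_width: 85.1
```

```bash
python3 -c "
from h import *
plan([(543.5,125.3,150,None),(543.5,125.3,94,None)])"
```

```text
tx -0.006 ty -0.004 tz 0.359 spin 0.000
tx -0.006 ty -0.004 tz 0.583 spin 0.000
yaw -2.7330319378007037 pos [543.3 123.7 239.8] j [ 0.51  0.27 -0.17  0.   -1.13 -0.11] w 85.11008937692966 F [ 0.5 -1.1  0.3] t 8.725
```

>>> play_rows(
  targets=[
    {"gripper": -1, "tx": -0.006, "ty": -0.003, "tz": 0.2, "spin": 0},
    {"gripper": -1, "tx": -0.006, "ty": -0.003, "tz": 0.36, "spin": 0},
    {"gripper": -1, "tx": -0.006, "ty": -0.003, "tz": 0.43, "spin": 0},
    {"gripper": -1, "tx": -0.006, "ty": -0.003, "tz": 0.5, "spin": 0},
    {"gripper": -1, "tx": -0.006, "ty": -0.003, "tz": 0.58, "spin": 0},
    {"gripper": -1, "tx": -0.006, "ty": -0.003, "tz": 0.58, "spin": 0},
    {"gripper": -0.2, "tx": -0.006, "ty": -0.003, "tz": 0.58, "spin": 0},
    {"gripper": 0, "tx": -0.006, "ty": -0.003, "tz": 0.58, "spin": 0},
    {"gripper": 0.3, "tx": -0.006, "ty": -0.003, "tz": 0.58, "spin": 0},
    {"gripper": 0.3, "tx": -0.006, "ty": -0.003, "tz": 0.58, "spin": 0},
    {"gripper": 0.3, "tx": -0.006, "ty": -0.003, "tz": 0.58, "spin": 0},
  ],
)

```text
clock: 10.1
position: [544.3, 122.8, 97.3]
ee_rot: [0.835, -0.551, 0.0, 0.0]
contact_force: [-5.2, -0.7, 12.9]
gripper_width: 53.3
```

```bash
python3 -c "
from h import *
plan([]);print(read_state()['wrist_torque'])
im=get_image('scene');save(im,'s6.png',(220,120,400,290),3)"
```

```text
yaw -2.736946564477681 pos [544.3 122.8  97.3] j [ 0.51  0.42 -0.35  0.   -0.8  -0.11] w 53.32628557642244 F [-5.2 -0.7 12.9] t 10.1
[-0.22855427  1.50855369 -0.08982833]
```

View pics/s6.png

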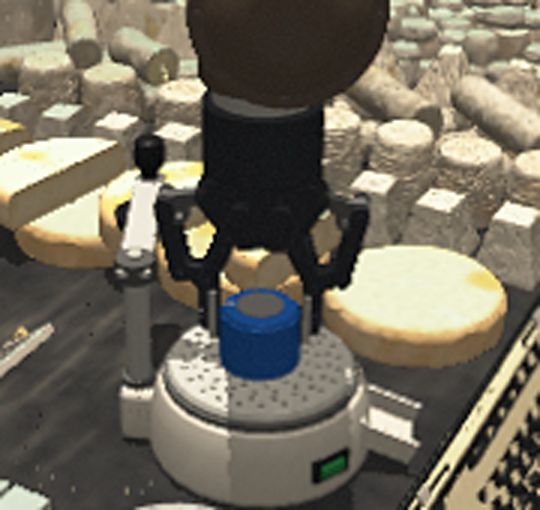

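>>> play_rows(
  targets=[
    {"gripper": 0.4, "tx": 0, "ty": 0, "tz": -0.008, "spin": -0.1},
    {"gripper": 0.4, "tx": 0, "ty": 0, "tz": -0.008, "spin": -0.2},
    {"gripper": 0.4, "tx": 0, "ty": 0, "tz": -0.008, "spin": -0.3},
    {"gripper": 0.4, "tx": 0, "ty": 0, "tz": -0.008, "spin": -0.3},
  ],
)

```text
clock: 10.65
position: [544.9, 123.2, 98.3]
ee_rot: [0.894, -0.448, 0.001, -0.0]
contact_force: [-1.9, -0.4, 6.8]
gripper_width: 53.1
```

```bash
python3 -c "
from h import *
plan([]);print(read_state()['wrist_torque'])"
```

```text
yaw -2.500723975848432 pos [544.9 123.2  98.3] j [ 0.51  0.42 -0.35  0.   -0.8   0.13] w 53.111905849958035 F [-1.9 -0.4  6.8] t 10.65
[-0.02736495  0.53817775 -0.0300456 ]
```

>>> play_rows(
  targets=[
    {"gripper": 0.4, "tx": 0, "ty": 0, "tz": 0, "spin": -0.08},
    {"gripper": 0.4, "tx": 0, "ty": 0, "tz": 0, "spin": -0.16},
    {"gripper": 0.4, "tx": 0, "ty": 0, "tz": 0, "spin": -0.16},
  ],
)

```text
clock: 11.02
position: [545.0, 123.5, 98.9]
ee_rot: [0.92, -0.391, 0.001, -0.001]
contact_force: [-3.0, 0.9, 9.5]
gripper_width: 52.9
```

```bash
python3 -c "
from h import *
plan([]);print(read_state()['wrist_torque'],read_state()['joint_efforts'])"
```

```text
yaw -2.374940778844123 pos [545.  123.5  98.9] j [ 0.51  0.42 -0.35  0.   -0.8   0.25] w 52.917978374315474 F [-3.   0.9  9.5] t 11.025
[0.25010173 0.86223779 0.07064937] [ -0.73885208 -31.92725301  12.96102762   2.79853016   0.65298496
   0.03974891]
```

>>> play_rows(
  targets=[
    {"gripper": 0.4, "tx": 0, "ty": 0, "tz": -0.002, "spin": -0.1},
    {"gripper": 0.4, "tx": 0, "ty": 0, "tz": -0.004, "spin": -0.2},
    {"gripper": 0.4, "tx": 0, "ty": 0, "tz": -0.004, "spin": -0.2},
  ],
)

```text
clock: 11.4
position: [545.3, 123.7, 99.5]
ee_rot: [0.948, -0.318, 0.001, -0.001]
contact_force: [-1.0, 0.7, 5.9]
gripper_width: 53.1
```

```bash
python3 -c "
from h import *
plan([]);print(read_state()['wrist_torque'])
im=get_image('scene');save(im,'s7.png',(270,190,340,270),8)"
```

```text
yaw -2.2177051780460344 pos [545.3 123.7  99.5] j [ 0.51  0.42 -0.35  0.   -0.8   0.41] w 53.0580326725563 F [-1.   0.7  5.9] t 11.4
[0.25387197 0.45535361 0.04481235]
```

View pics/s7.png

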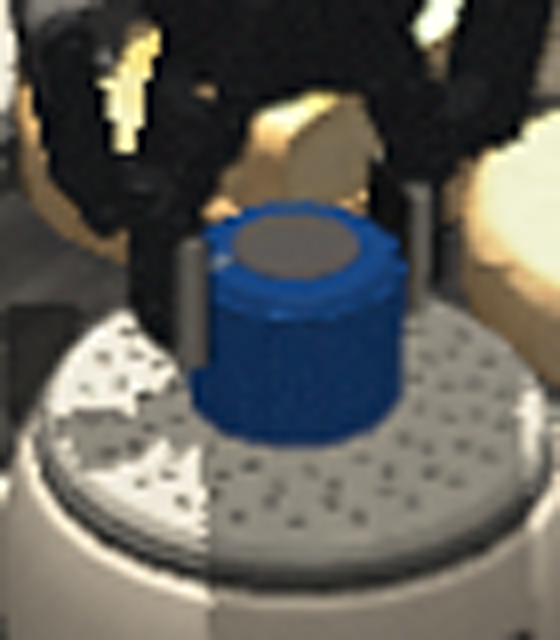

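```bash
python3 -c "
from h import *
im=get_image('scene')
for dz in(0,1.5):
  for a in(.37,.6,.75,.89,1.0):
    print(dz,a,(proj(im,[541+21*np.cos(a),123.7+21*np.sin(a),112+dz])-[270,190]+.44)*8)
"
```

```text
0 0.37 [213.53118547 247.00320621]
0 0.6 [213.27247871 257.20935542]
0 0.75 [215.53668162 263.83066885]
0 0.89 [219.35509988 269.82807374]
0 1.0 [223.47029922 274.33528918]
1.5 0.37 [213.54795497 241.79756247]
1.5 0.6 [213.28923574 251.98732605]
1.5 0.75 [215.55564351 258.59800231]
1.5 0.89 [219.3776885  264.58576566]
1.5 1.0 [223.49677151 269.08572827]
```

The mark has turned with the gripper and the top rose ~2 mm (grey centre 253→245 in crop), with no stop at 0.52 rad: right-hand thread. Continuing counterclockwise.

>>> play_rows(
  targets=[
    {"gripper": 0.4, "tx": 0, "ty": 0, "tz": -0.002, "spin": -0.12},
    {"gripper": 0.4, "tx": 0, "ty": 0, "tz": -0.003, "spin": -0.24},
    {"gripper": 0.4, "tx": 0, "ty": 0, "tz": -0.004, "spin": -0.36},
    {"gripper": 0.4, "tx": 0, "ty": 0, "tz": -0.005, "spin": -0.48},
    {"gripper": 0.4, "tx": 0, "ty": 0, "tz": -0.006, "spin": -0.6},
    {"gripper": 0.4, "tx": 0, "ty": 0, "tz": -0.007, "spin": -0.72},
    {"gripper": 0.4, "tx": 0, "ty": 0, "tz": -0.008, "spin": -0.84},
    {"gripper": 0.4, "tx": 0, "ty": 0, "tz": -0.009, "spin": -0.96},
    {"gripper": 0.4, "tx": 0, "ty": 0, "tz": -0.009, "spin": -0.96},
  ],
)

```text
clock: 12.62
position: [546.3, 125.2, 102.7]
ee_rot: [0.999, 0.054, 0.003, -0.001]
contact_force: [-2.2, 4.5, 9.2]
gripper_width: 52.8
```

```bash
python3 -c "
from h import *
plan([]);print(read_state()['wrist_torque'])
im=get_image('scene');save(im,'s8.png',(270,190,340,270),8)"
```

```text
yaw -1.4627863317639371 pos [546.3 125.2 102.7] j [ 0.51  0.42 -0.34 -0.   -0.81  1.16] w 52.81364309272011 F [-2.2  4.5  9.2] t 12.625
[1.60667148 0.8518816  0.18177669]
```

View pics/s8.png

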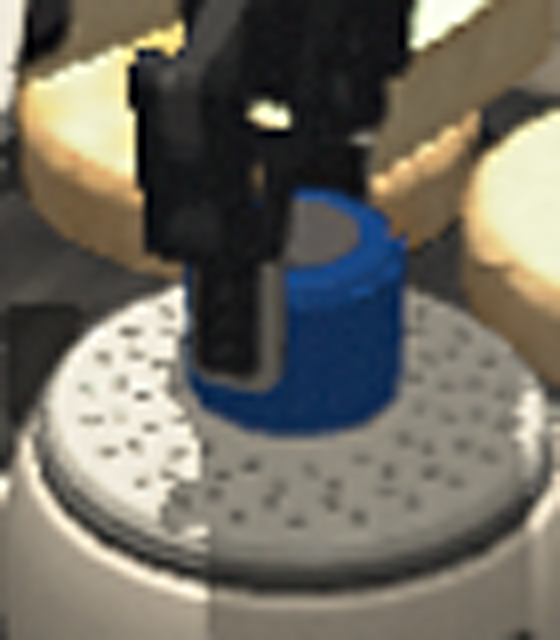

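>>> play_rows(
  targets=[
    {"gripper": 0.4, "tx": 0, "ty": 0, "tz": -0.003, "spin": -0.12},
    {"gripper": 0.4, "tx": 0, "ty": 0, "tz": -0.005, "spin": -0.24},
    {"gripper": 0.4, "tx": 0, "ty": 0, "tz": -0.007, "spin": -0.36},
    {"gripper": 0.4, "tx": 0, "ty": 0, "tz": -0.007, "spin": -0.36},
  ],
)

```text
clock: 13.18
position: [545.8, 125.6, 103.0]
ee_rot: [0.981, 0.193, 0.002, -0.002]
contact_force: [-0.8, 6.5, 3.3]
gripper_width: 52.9
```

```bash
python3 -c "
from h import *
plan([]);print(read_state()['wrist_torque'])"
```

```text
yaw -1.181558903561183 pos [545.8 125.6 103. ] j [ 0.51  0.42 -0.34 -0.   -0.81  1.45] w 52.85467250793728 F [-0.8  6.5  3.3] t 13.175
[ 2.17745205  0.41556055 -0.03203594]
```

>>> play_rows(
  targets=[
    {"gripper": 0.4, "tx": 0, "ty": 0, "tz": -0.015, "spin": 0},
    {"gripper": 0.4, "tx": 0, "ty": 0, "tz": -0.03, "spin": 0},
    {"gripper": 0.4, "tx": 0, "ty": 0, "tz": -0.05, "spin": 0},
    {"gripper": 0.4, "tx": 0, "ty": 0, "tz": -0.05, "spin": 0},
  ],
)

```text
clock: 13.68
position: [545.0, 124.2, 115.1]
ee_rot: [0.981, 0.194, 0.001, -0.0]
contact_force: [2.3, 1.9, -0.6]
gripper_width: 53.0
```

```bash
python3 -c "
from h import *
plan([]);print(read_state()['wrist_torque'])
im=get_image('scene');save(im,'s9.png',(250,150,340,270),5)"
```

```text
yaw -1.1812203671957535 pos [545.  124.2 115.1] j [ 0.51  0.4  -0.33  0.   -0.84  1.45] w 53.038626837672645 F [ 2.3  1.9 -0.6] t 13.675
[ 0.57935308 -0.58793872  0.02653366]
```

View pics/s9.png

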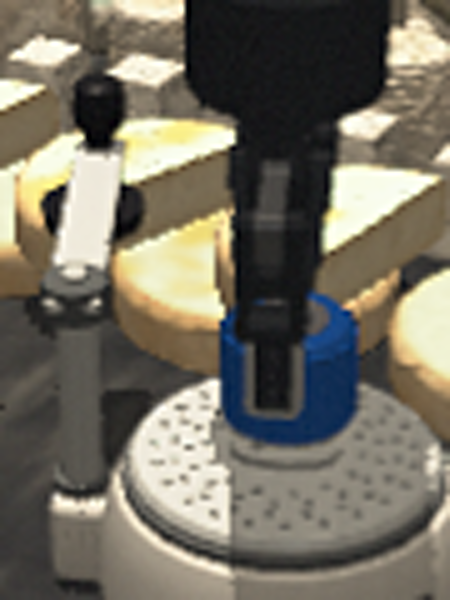

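Nut is lifting freely, disc and spindle base visible beneath. Raise it.

>>> play_rows(
  targets=[
    {"gripper": 0.4, "tx": 0, "ty": 0, "tz": -0.07, "spin": 0},
    {"gripper": 0.4, "tx": 0, "ty": 0, "tz": -0.14, "spin": 0},
    {"gripper": 0.4, "tx": 0, "ty": 0, "tz": -0.21, "spin": 0},
    {"gripper": 0.4, "tx": 0, "ty": 0, "tz": -0.28, "spin": 0},
    {"gripper": 0.4, "tx": 0, "ty": 0, "tz": -0.34, "spin": 0},
    {"gripper": 0.4, "tx": 0, "ty": 0, "tz": -0.38, "spin": 0},
    {"gripper": 0.4, "tx": 0, "ty": 0, "tz": -0.4, "spin": 0},
    {"gripper": 0.4, "tx": 0, "ty": 0, "tz": -0.4, "spin": 0},
    {"gripper": 0.4, "tx": 0, "ty": 0, "tz": -0.4, "spin": 0},
    {"gripper": 0.4, "tx": 0, "ty": 0, "tz": -0.4, "spin": 0},
  ],
)

```text
clock: 14.98
position: [543.4, 124.4, 214.2]
ee_rot: [0.981, 0.194, -0.001, 0.0]
contact_force: [-0.1, -0.2, -0.5]
gripper_width: 53.3
```

```bash
python3 -c "
from h import *
plan([])
im=get_image('scene');save(im,'s10.png',(220,100,420,320),2.7)"
```

```text
yaw -1.1798896530572092 pos [543.4 124.4 214.2] j [ 0.52  0.3  -0.21 -0.   -1.07  1.45] w 53.25514696053877 F [-0.1 -0.2 -0.5] t 14.975
```

View pics/s10.png

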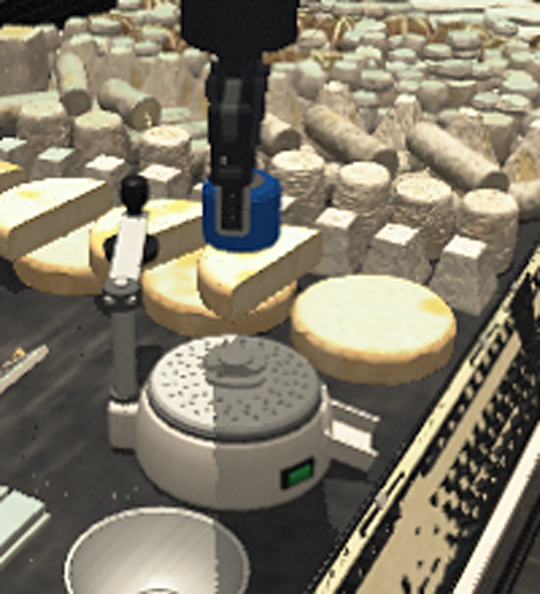

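The nut is held upright at (240,215), with its underside about 187 mm up. The spindle is bare, and the keeper, bowl and cheese haven't moved. Handing in.

```bash
python3 -c "
from h import *
print(np.abs(read_state()['joint_vel']).max(),job_done())"
```

```text
the job is handed in; nothing more can be done
0.005748584715406279 None
```

The nut is off and I handed the job in with the gripper still holding it upright above the bare spindle, at about 15 s on the robot's clock.

- **Keeper:** I gripped its knob and swung the arm to about 1.65 rad. It was still there in the last picture.
- **Thread:** It is right-hand. Turning counterclockwise met no stop at 0.52 rad, the white mark turned with the gripper, and the nut rose. I turned it about 1.55 rad in all and lifted it straight up, with no sign of it catching.
- **Last checks:** The TCP was at z = 214 mm, which puts the nut's underside at about 187 mm. That figure comes from the grip height; I did not measure it in the picture. The gripper opening was 53 mm, the outside force was under 1 N and the arm was still. The bowl and cheese looked undisturbed in the final scene picture.
- **Disagreements:** The two cameras put the nut about 3–4 mm apart, so I relied mainly on the top view. The measured TCP position also varied by 1–3 mm, and neither affected the grasp.

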